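Weigh the tall brass plate

TASK

Clear the bench scale first: lift the tin off it by its handle and stand it on the round cork mat. Then draw the tallest brass plate up out of the slotted rack by its top edge and stand it on the scale's pan, on its 80 mm edge, leaning squarely against the middle of the wire rest, and let go. Do not drop the plate or the tin, leave the shorter plates in the rack, and do not knock away the stepped bush beyond the mat.

Things in the scene. Friction and masses are not known exactly. Their poses are not given: they have to be found in the camera images.
- tin: Open aluminium tin with an arched steel handle over its mouth, holding brass bushes; about 0.4 kg. Outside diameter 76 mm, rim 75 mm up. The handle is a 10 mm round bar; its straight level part, 48 mm long, runs along the tin's y axis over the middle, bar centre 120 mm above the underside. Origin: centre of the underside. It starts on the pan of the scale.
- mat: Round cork mat fixed to the desk, 120 mm across, 4 mm thick. Origin: centre of its underside.
- rack: Grey plastic block 164 (x) x 104 (y) x 40 mm high, fixed, with four parallel slots along its y axis at x = -54, -18, 18 and 54 mm. Each slot is 7.5 wide, 90 long and 32 mm deep (floor 8 mm above the underside) and holds one brass plate upright. Origin: centre of the underside.
- tall_plate: The tallest of the four brass plates: 5 thick (its x axis) x 80 wide (y) x 120 mm tall (z), about 0.41 kg, upright in any one of the rack slots. Its top stands 30 mm above the tops of the other plates. Origin: middle of its lower edge.
- plate_mid (a point): Centre of the tall plate, 60 mm above its origin.
- scale: Black bench scale, fixed: body 200 x 200 mm, square steel pan 190 x 190 mm with its flat top 50 mm above the desk. Origin: centre of the underside, x and y along the sides, z up; a display wedge 34 mm high reaches out to x = -125 mm. The wire rest stands on the pan near its -x edge.
- rest: Wire plate rest fixed on the pan: level round bar, 8 mm thick, 110 mm long along y, centre 80 mm above the pan, on posts at y = -55 and 55 mm. Origin: on the pan's top below the bar's middle (75 mm from the scale's middle, towards -x); axes as the scale's. The plate stands on the bar's +x side, top leaning to -x, foot some 10 to 30 mm from the bar.
- short_a: A brass plate 5 thick x 80 wide x 90 mm tall, upright in a rack slot. Origin and axes as for the tall plate. It stays where it is.
- short_b: A brass plate 5 thick x 80 wide x 90 mm tall, upright in a rack slot. Origin and axes as for the tall plate. It stays where it is.
- short_c: A brass plate 5 thick x 80 wide x 90 mm tall, upright in a rack slot. Origin and axes as for the tall plate. It stays where it is.
- bush: Stepped brass bush, 72 mm across, 42 mm tall, standing on the desk; a bystander. Origin: centre of the underside.

How it is judged:
By the outcome, as a careful person would: the job done as asked, in the order asked, and still so for the second after the job is handed in, with the robot touching nothing.
It also fails if it takes over 64 s, if anything falls off the work surface, if the arm or the gripper's body presses on something with over 40 N, if the wrist force passes 120 N, or if a joint passes its speed limit or range.

ROBOT

A 7-joint arm with a two-finger parallel gripper is mounted at the origin on the work surface. World frame = base frame: x ahead of the robot, y to its left, z up, the work surface at z = 0. Lengths are in mm, angles in rad, forces in N, time in s.
With the tool pointing down it reaches from about 425 to 925 mm from the base axis. Payload 6.8 kg.
Tool frame: the origin (TCP) lies at the very end of the fingers, on their centre line; the grasp point (between the pads) lies 19 mm behind it; z points along the fingers, y is the line along which they close (so a half turn about z gives the same grasp; the last joint's range is limited). The gripper opens to 85 mm and grips with 20 to 120 N. Pads are 22 mm wide; open, the fingers measure 114 mm over their backs; the gripper's body (76 mm by 85 mm) begins 54 mm behind the grasp point. The pads swing forward as they close: fully open they stand 13 mm farther back than shut.
Start: joints at [-1.419, 0.477, 0.022, 1.555, -0.011, 1.109, -0.083], TCP at [173.394, 652.367, 203.608] pointing down, gripper open.
Joint ranges: [-2.96, 2.96], [-0.34, 2.1], [-1.41, 1.46], [0.24, 2.44], [-1.37, 4.51], [0.17, 1.92], [-2.96, 2.96]. Speed limits (rad/s): [2.39, 2.39, 3.14, 3.14, 3.14, 3.14, 3.14].

INTERFACE

Orientations are given as a unit quaternion [x, y, z, w].
In Python, from station import * gives the robot as it stands.
- The arm moves only by the tool servo_tool, never from a script. Its arguments are lists of equal length, an entry for each row: "gripper": the opening, from 0 (shut) to 1 (fully open); "xyz": the shift along the tool's x, y, z in cm, a list of three; "turn": the turn about the tool's z in rad. In form: {"gripper": [gripper, ...], "xyz": [[dx, dy, dz], ...], "turn": [turn, ...]}. A call has 1 to 12 rows; each row shifts and turns the commanded pose from where the row before left it, along the tool's axes as they then stand; what a row does not reach is not made up. A row lasts 1/10 s, in which the tool goes at most 50 mm and 8.59 degrees, less where a joint would pass 70% of its speed; a pose out of reach is approached as far as the arm can. A call with a gripper value outside its range is refused whole. The fingers move at their own pace and stop on an object; "squeeze" is the grip in N (left out, the last holds). Time passes only in rows, so rows that do not move let the fingers close. It gives the time, the measured TCP pose, the force, the opening and the grip force at its end, in the units of the state.
- get_state(): the state, without advancing time (a new reading comes with each control period).
- read_camera(name): name is "scene" or "top" or "wrist"; returns a dict with "img" (384x512x3 uint8, red, green, blue), "fov_y" (degrees; the focal length in pixels is half the picture's height over the tangent of half this angle, whatever the lens; pixels are square), "cx", "cy" (the principal point, pixels), "k1" (the pictures are not rectified: a ray, as slopes to the right and down, at radius r is drawn at 1 + k1 r^2 times it, then the intrinsics apply), "R" (3x3) and "t" (3): a world point X has camera coordinates R X + t; the wrist camera has in their place "T_tool_cam" (4x4, takes a point from camera to tool coordinates, whose origin is the TCP and whose axes are the flange's). Camera axes: x right, y down, z forward; pixel columns grow to the right and rows downward; lengths in mm; the calibration is good to about 2 mm. A picture is of the moment at which its call begins: read the wrist's pose just before it. There is no depth.
- close_job(): hands the job in; it is judged then, once.
The state is a dict: "t": time; "joints": joint angles; "joint_vel": joint speeds; "joint_efforts": joint torques, N m; "tcp_pos": TCP position; "tcp_rot": TCP orientation; "ft_force": force on the tool from outside, world axes, zero at the start; "wrist_torque": the same for the moment, N m; "opening": finger opening in mm; "finger_force": force on a finger pad.
Only numpy, scipy, OpenCV 4.12 (cv2) and the standard library are available. Lean on these libraries where they do the work, as an engineer would, in place of code of your own. Each camera call takes 0.05 s, during which the arm holds its last target. There are 200 camera calls.

## Working session

There is one attempt and no reset: what is moved stays moved. The work goes in short steps, Python scripts to look and compute and a tool call to move; the robot and the scene stay as the last step left them, time stands still between calls to the robot, and variables do not carry over. Pictures are saved under pics/ and viewed, at most 10 in all, crops included, and the job is handed in when it is done.

Besides the shell and the picture viewer there is one more tool, called after ">>>" as name([rows], argument=value, ...), one row to a line, values as JSON. servo_tool: Moves the arm, as the interface text tells. Its arguments: {"type":"object","properties":{"gripper":{"type":"array"},"xyz":{"type":"array"},"turn":{"type":"array"},"squeeze":{"type":"number"}},"required":["gripper","xyz","turn"]}

```bash
mkdir -p pics; ls; python3 - <<'E'
from station import *
import cv2,numpy as np,pickle
s=get_state();print({k:np.round(v,3) for k,v in s.items()})
d={}
for n in("scene","top","wrist"):
    c=read_camera(n);d[n]=c;cv2.imwrite(f"pics/{n}0.png",c["img"][:,:,::-1])
    print(n,{k:v for k,v in c.items() if k!="img"})
pickle.dump(d,open("c0.pkl","wb"))
E
```

```text
pics
{'t': np.float64(0.0), 'joints': array([-1.419,  0.478,  0.022,  1.556, -0.012,  1.109, -0.083]), 'joint_vel': array([-0.   , -0.   ,  0.   , -0.   , -0.   ,  0.   ,  0.001]), 'joint_efforts': array([-0.0000e+00, -5.9645e+01,  1.6080e+00, -2.8120e+01,  1.2000e-02,
        9.0000e-03, -0.0000e+00]), 'tcp_pos': array([173.218, 651.705, 202.592]), 'tcp_rot': array([ 0.129,  0.992, -0.001, -0.   ]), 'ft_force': array([-0.094,  0.402, -0.626]), 'wrist_torque': array([-0.045,  0.057,  0.044]), 'finger_force': np.float64(0.0), 'opening': np.float64(85.256)}
scene {'fov_y': 55.453966399944925, 'cx': 258.14665401445234, 'cy': 190.12348318019383, 'k1': -0.02036338876562673, 'R': array([[ 0.77224947,  0.6352091 , -0.01183855],
       [ 0.372501  , -0.46780234, -0.80150108],
       [-0.51465888,  0.61454891, -0.59787613]]), 't': array([-451.17504559, -154.72582066, 1145.67211249])}
top {'fov_y': 42.490549783640255, 'cx': 253.0521293406763, 'cy': 189.96791475313017, 'k1': -0.2196744458863216, 'R': array([[ 0.02614826, -0.9996493 ,  0.00418945],
       [-0.99581803, -0.02641457, -0.08745691],
       [ 0.08753691, -0.00188508, -0.99615949]]), 't': array([  -3.01243429,  571.88105369, 1017.84293446])}
wrist {'fov_y': 69.2403005214612, 'cx': 256.2895320751246, 'cy': 187.59071804383845, 'k1': -0.06165039482594622, 'T_tool_cam': array([[ 2.27135491e-04, -9.44380310e-01, -3.28855256e-01,
         8.43523779e+01],
       [ 9.99999905e-01,  3.37014553e-04, -2.77126296e-04,
         1.04610194e+00],
       [ 3.72541624e-04, -3.28855162e-01,  9.44380296e-01,
        -1.69827004e+02],
       [ 0.00000000e+00,  0.00000000e+00,  0.00000000e+00,
         1.00000000e+00]])}
```

View pics/scene0.png

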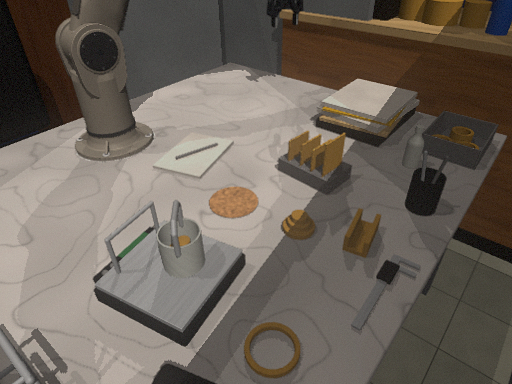

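View pics/top0.png

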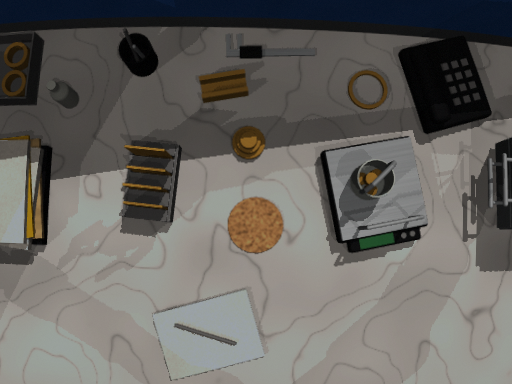

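The scene view shows the scale with the tin (handle arch at about 177,225), mat (234,202), bush (299,224) and rack (315,160), the tallest plate being the right-most, farthest in +x. In the top view: tin (373,180), rest bar (360–425, 222), mat (256,225), bush (249,142), plates at rows 150, 170, 187 and 205.

```bash
cat > h.py <<'E'
import numpy as np,cv2,pickle
def K(c):
    f=192/np.tan(np.radians(c["fov_y"])/2)
    return np.array([[f,0,c["cx"]],[0,f,c["cy"]],[0,0,1.]]),np.array([c["k1"],0,0,0,0.])
def RT(c,s=None):
    if "R" in c: return c["R"],c["t"]
    from scipy.spatial.transform import Rotation as Ro
    T=np.eye(4);T[:3,:3]=Ro.from_quat(s["tcp_rot"]).as_matrix();T[:3,3]=s["tcp_pos"]
    T=np.linalg.inv(T@c["T_tool_cam"]);return T[:3,:3],T[:3,3]
def ray(c,px,s=None):
    k,d=K(c);R,t=RT(c,s)
    p=cv2.undistortPoints(np.array(px,float).reshape(-1,1,2),k,d)[:,0]
    return -R.T@t,np.c_[p,np.ones(len(p))]@R
def onz(c,px,z,s=None):
    o,v=ray(c,px,s);return o+v*((z-o[2])/v[:,2])[:,None]
def proj(c,X,s=None):
    k,d=K(c);R,t=RT(c,s);return cv2.projectPoints(np.array(X,float).reshape(-1,3),cv2.Rodrigues(R)[0],t,k,d)[0][:,0]
def tri(c1,p1,c2,p2,s1=None,s2=None):
    A=np.zeros((3,3));b=np.zeros(3)
    for c,p,s in((c1,p1,s1),(c2,p2,s2)):
        o,v=ray(c,[p],s);v=v[0]/np.linalg.norm(v);M=np.eye(3)-np.outer(v,v);A+=M;b+=M@o
    return np.linalg.solve(A,b)
def crop(im,x,y,w,h,k): return cv2.resize(im[y:y+h,x:x+w],None,fx=k,fy=k,interpolation=cv2.INTER_CUBIC)[:,:,::-1]
E
python3 - <<'E'
from h import *
d=pickle.load(open("c0.pkl","rb"));t=d["top"]["img"];s=d["scene"]["img"]
a=np.hstack([crop(t,310,130,130,130,3),crop(t,110,130,130,130,3)])
b=np.hstack([crop(s,90,195,160,160,2),crop(s,270,120,90,80,4)])[:320]if 0 else np.hstack([crop(s,92,196,160,105,2),crop(s,272,126,80,70,3)])
o=np.zeros((600,780,3),np.uint8);o[:390,:780]=a
o[390:600,:320]=b[:210,:320] if b.shape[0]>=210 else 0;o[390:600,330:570]=b[:210,320:560]
cv2.imwrite("pics/crop1.png",cv2.convertScaleAbs(o,alpha=1.3))
E
```

```text
(no output)
```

View pics/crop1.png

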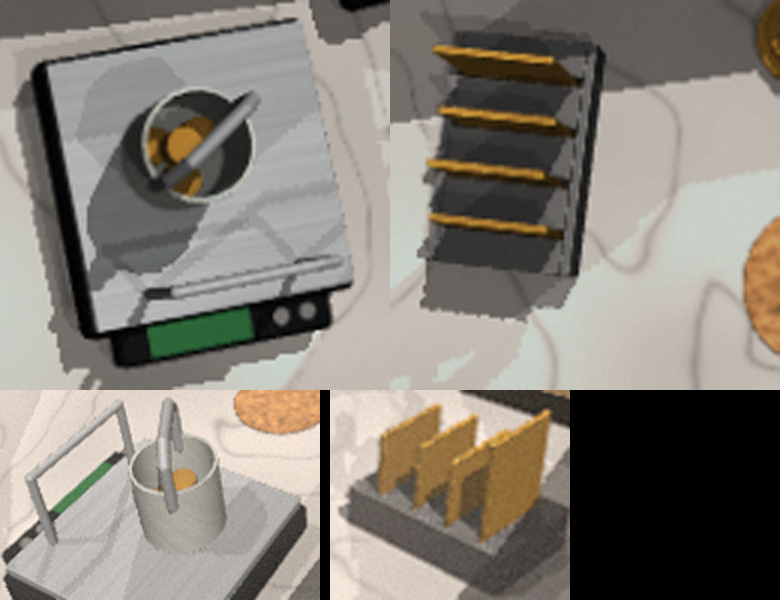

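The crop shows pan corners, tin rim centre (198,145), handle line from (255,97) to (160,185), rest bar (172,291)–(340,262), and the tall plate's top edge at about (435,48)–(553,60); the tall plate is the top (+x) one.

```bash
python3 - <<'E'
from h import *
np.set_printoptions(suppress=True,precision=1)
d=pickle.load(open("c0.pkl","rb"));c=d["top"];t=c["img"]
L=lambda *p:np.array([(310+u/3,130+v/3) for u,v in p]);Rr=lambda *p:np.array([(110+(u-390)/3,130+v/3) for u,v in p])
P=onz(c,L((48,65),(298,22),(352,285),(95,330)),50);print("pan",P,P.mean(0))
v=[P[0]+P[1]-P[3]-P[2],P[0]-P[1]+P[3]-P[2]];print([(np.degrees(np.arctan2(a[1],a[0])),np.linalg.norm(a)/2) for a in v])
print("rim",onz(c,L((198,145),(142,145),(254,145)),125))
h=onz(c,L((255,97),(160,185),(205,142)),170);print("handle",h,np.degrees(np.arctan2(*(h[0]-h[1])[[1,0]])))
b=onz(c,L((172,291),(340,262)),130);print("bar",b,b.mean(0),np.degrees(np.arctan2(*(b[0]-b[1])[[1,0]])),np.linalg.norm(b[0]-b[1]))
for z,p in((128,((435,47),(553,60))),(98,((442,110),(555,124))),(98,((430,162),(545,177))),(98,((432,218),(548,232)))):
    q=onz(c,Rr(*p),z);print("plate",q,q.mean(0),np.degrees(np.arctan2(*(q[0]-q[1])[[1,0]])),np.linalg.norm(q[0]-q[1]))
hsv=cv2.cvtColor(t,cv2.COLOR_RGB2HSV)
m=cv2.inRange(hsv,(5,90,60),(22,255,255))
n,l,st,ce=cv2.connectedComponentsWithStats(m)
for i in range(1,n):
    if st[i,4]>150: print(ce[i],st[i],onz(c,[ce[i]],4)[0],onz(c,[ce[i]],42)[0])
E
```

```text
pan [[ 653.9 -138.2   50. ]
 [ 691.4 -319.1   50. ]
 [ 505.  -358.3   50. ]
 [ 470.8 -173.4   50. ]] [ 580.3 -247.3   50. ]
[(np.float64(11.391654608296866), np.float64(188.49574386981834)), (np.float64(101.08680356260658), np.float64(186.4110983983944))]
rim [[ 592.  -225.9  125. ]
 [ 590.9 -188.8  125. ]
 [ 593.1 -263.5  125. ]]
handle [[ 617.8 -251.   170. ]
 [ 561.3 -190.5  170. ]
 [ 588.6 -218.8  170. ]] -46.9553105588303
bar [[ 497.2 -208.2  130. ]
 [ 517.9 -320.6  130. ]] [ 507.5 -264.4  130. ] 100.39828206439034 114.27614689303033
plate [[642.8 264.  128. ]
 [635.6 185.6 128. ]] [639.2 224.8 128. ] 84.82342441517314 78.758947241059
plate [[605.5 264.8  98. ]
 [597.8 187.7  98. ]] [601.6 226.2  98. ] 84.33434090275641 77.41385169057106
plate [[570.4 271.2  98. ]
 [562.5 192.9  98. ]] [566.5 232.   98. ] 84.19661598039016 78.68142444061773
plate [[533.2 268.   98. ]
 [526.3 189.4  98. ]] [529.7 228.7  98. ] 84.95357375128118 78.89348512368373
[14.7 53.4] [  4  42  23  25 200] [887.5 592.7   4. ] [872.9 572.   42. ]
[221.2  74.1] [199  69  46  12 216] [831.   89.8   4. ] [818.4  87.1  42. ]
[13.2 82.4] [  2  70  23  25 188] [813.9 586.1   4. ] [801.9 565.6  42. ]
[367.8  89.1] [348  70  40  39 420] [ 807.9 -239.8    4. ] [ 796.1 -230.7   42. ]
[223.5  87.4] [201  77  47  22 594] [800.2  83.6   4. ] [788.8  81.1  42. ]
[249.5 142.3] [233 126  32  33 703] [677.5  22.5   4. ] [670.4  22.2  42. ]
[ 33.3 211.9] [ 26 163  16  76 662] [510.9 505.3   4. ] [509.8 487.7  42. ]
[254.9 224.7] [ 228  197   55   56 2409] [499.   6.   4.] [498.3   6.3  42. ]
```

>>> servo_tool([
  [-2.9, -1.8, -0.7],
  [-2.9, -1.8, -0.7],
  [-2.9, -1.8, -0.7],
  [-2.9, -1.8, -0.7],
  [-2.9, -1.8, -0.7],
  [-2.9, -1.8, -0.7],
  [-2.9, -1.8, -0.7],
  [-2.9, -1.8, -0.7],
  [-2.9, -1.8, -0.7],
  [-2.9, -1.8, -0.7],
  [-2.9, -1.8, -0.7],
  [-2.9, -1.8, -0.7],
], gripper=[0.6, 0.6, 0.6, 0.6, 0.6, 0.6, 0.6, 0.6, 0.6, 0.6, 0.6, 0.6], turn=[0, 0, 0, 0, 0, 0, 0, 0, 0, 0, 0, 0])

```text
t: 1.35
tcp_pos: [454.9, 352.9, 287.7]
tcp_rot: [0.13, 0.992, -0.0, -0.0]
ft_force: [-0.5, 0.5, -0.3]
opening: 51.0
finger_force: 0.0
```

>>> servo_tool([
  [-2.3, -4.3, 0],
  [-2.3, -4.3, 0],
  [-2.3, -4.3, 0],
  [-2.3, -4.3, 0],
  [-2.3, -4.3, 0],
  [-2.3, -4.3, 0],
  [-2.3, -4.3, 0],
  [-2.3, -4.3, 0],
  [-2.3, -4.3, 0],
  [-2.3, -4.3, 0],
  [-2.3, -4.3, 0],
  [-2.3, -4.3, 0],
], gripper=[0.6, 0.6, 0.6, 0.6, 0.6, 0.6, 0.6, 0.6, 0.6, 0.6, 0.6, 0.6], turn=[0, 0, 0, 0, 0, 0, 0, 0, 0, 0, 0, 0])

```text
t: 2.55
tcp_pos: [588.5, -217.1, 287.4]
tcp_rot: [0.129, 0.992, 0.0, -0.0]
ft_force: [0.5, -0.2, 0.4]
opening: 51.2
finger_force: 0.0
```

>>> servo_tool([
  [0, 0, 0],
  [0, 0, 0],
  [0, 0, 0],
  [0, 0, 0],
  [0, 0, 0],
  [0, 0, 0],
], gripper=[0.6, 0.6, 0.6, 0.6, 0.6, 0.6], turn=[0.14, 0.14, 0.14, 0.14, 0, 0])

```text
t: 3.15
tcp_pos: [588.3, -215.1, 287.4]
tcp_rot: [0.397, 0.918, -0.0, -0.0]
ft_force: [0.8, -1.0, 0.8]
opening: 51.4
finger_force: 0.0
```

```bash
python3 - <<'E'
from station import *
from h import *
s=get_state();c=read_camera("wrist");pickle.dump((c,s),open("c1.pkl","wb"))
cv2.imwrite("pics/w1.png",c["img"][:,:,::-1]);print(s["tcp_pos"],s["tcp_rot"],s["joints"])
print(proj(c,[[591,-225,170],[591-24*.68,-225+24*.73,170],[591+24*.68,-225-24*.73,170]],s))
E
```

```text
[ 588.31333256 -215.1307559   287.35214914] [ 3.96677629e-01  9.17957948e-01 -9.52551195e-05 -2.35374090e-04] [-0.22022953  0.37745643  0.64148651  1.60758982 -0.23551317  1.23570752
  1.22051319]
[[250.86652419 182.3739379 ]
 [250.84403058 160.87791141]
 [250.89158642 202.79012017]]
```

View pics/w1.png

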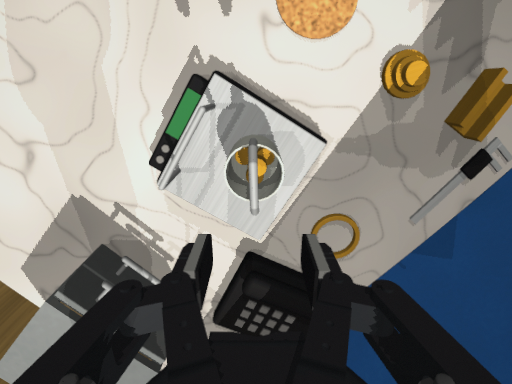

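The wrist view shows the handle nearly vertical, (252,142) to (254,213), with the rim centred at about (255,172); the scale's rest bar runs from (163,187) to (212,106).

```bash
cat >> h.py <<'E'
def toolshift(s,P):
    from scipy.spatial.transform import Rotation as Ro
    return Ro.from_quat(s["tcp_rot"]).as_matrix().T@(np.array(P)-s["tcp_pos"])
E
python3 - <<'E'
from h import *
np.set_printoptions(suppress=True,precision=1)
c,s=pickle.load(open("c1.pkl","rb"))
r=onz(c,[[255,172]],125,s);print("rim",r, toolshift(s,r[0]))
h=onz(c,[[252,147],[253,175],[254,205]],170,s);print("handle",h,[toolshift(s,a) for a in h])
b=onz(c,[[163,187],[212,106]],130,s);print("bar",b,b.mean(0))
p=onz(c,[[216,72],[327,142],[262,240],[158,184]],50,s);print("pan",p,p.mean(0))
g=cv2.cvtColor(c["img"],cv2.COLOR_RGB2GRAY)
for row in(150,160,170,180,190,200,208): print(row,g[row,240:270])
E
```

```text
rim [[ 594.9 -222.9  125. ]] [-10.3  -0.5 162.3]
handle [[ 565.5 -195.8  170. ]
 [ 587.  -217.3  170. ]
 [ 611.7 -242.1  170. ]] [array([ 29.7,  -3.4, 117.4]), array([ -0.7,  -2.4, 117.4]), array([-35.7,  -1.4, 117.3])]
bar [[ 523.2 -315.1  130. ]
 [ 504.9 -198.5  130. ]] [ 514.1 -256.8  130. ]
pan [[ 473.  -171.6   50. ]
 [ 655.1 -132.5   50. ]
 [ 698.2 -316.5   50. ]
 [ 512.6 -356.3   50. ]] [ 584.7 -244.2   50. ]
150 [ 93  80  81  81  82  82  81  81  91 116 131 143 149 146 140 130 112  80
  59  66  87  94 110 156 160 159 161 161 169 191]
160 [ 77  78  80  81  80  81  81  82  92 113 130 143 149 146 141 133 120 125
 161 159 154 150 134  72  53  59  81  80  80  78]
170 [115 113 114 114 114 111  92  56  87 145 175 198 213 216 202 184 160 146
 180 179 178 175 177 176 176 168 123 113 113 115]
180 [ 76  76  82  98 111 114 107  90  89 126 165 190 208 217 208 189 169 133
  86  92  92  91  93 114 101  80  81  82  83  83]
190 [104 105 105 106 106 106  99  79  80  98 154 179 195 216 215 194 177 147
 106 109 108 107 106 104 104 109 106 104 102 102]
200 [201 198 200 206 218 229 223 223 216 163 134 162 194 212 218 203 183 161
 168 226 228 229 218 215 207 207 204 203 201 198]
208 [199 200 200 200 201 203 203 205 207 196 144 150 183 200 207 198 176 144
 134 187 206 205 202 199 198 199 201 201 201 200]
```

>>> servo_tool([
  [-0.9, -0.2, 2.0],
  [0, 0, 3],
  [0, 0, 3],
  [0, 0, 3],
  [0, 0, 2],
  [0, 0, 0.6],
  [0, 0, 0],
], gripper=[0.6, 0.6, 0.6, 0.6, 0.6, 0.6, 0.6], turn=[-0.03, 0, 0, 0, 0, 0, 0])

```text
t: 3.9
tcp_pos: [592.7, -223.2, 151.1]
tcp_rot: [0.384, 0.923, -0.0, -0.001]
ft_force: [0.4, 0.3, -0.0]
opening: 51.4
finger_force: 0.0
```

>>> servo_tool([
  [0, 0, 0],
  [0, 0, 0],
  [0, 0, 0],
  [0, 0, 0],
  [0, 0, 0],
  [0, 0, 0],
  [0, 0, 0],
  [0, 0, 0],
], gripper=[0.3, 0.1, 0, 0, 0, 0, 0, 0], turn=[0, 0, 0, 0, 0, 0, 0, 0], squeeze=60)

```text
t: 4.7
tcp_pos: [593.1, -223.3, 151.6]
tcp_rot: [0.385, 0.923, 0.0, -0.0]
ft_force: [0.4, -0.0, 1.2]
opening: 0.0
finger_force: 0.0
```

```bash
python3 - <<'E'
from station import *
from h import *
s=get_state();c=read_camera("wrist");d=read_camera("scene");pickle.dump((c,s,d),open("c2.pkl","wb"))
cv2.imwrite("pics/w2.png",np.hstack([crop(c["img"],150,100,220,284,2),crop(d["img"],130,150,120,189,3)[:568,:360]]));print(s["tcp_pos"],s["opening"],s["finger_force"])
E
```

```text
Traceback (most recent call last):
ValueError: all the input array dimensions except for the concatenation axis must match exactly, but along dimension 0, the array at index 0 has size 568 and the array at index 1 has size 567
```

```bash
python3 - <<'E'
from h import *
c,s,d=pickle.load(open("c2.pkl","rb"))
cv2.imwrite("pics/w2.png",np.hstack([crop(c["img"],150,104,220,280,2)[:560],crop(d["img"],130,150,120,187,3)[:560]]));print(s["tcp_pos"],s["opening"],s["finger_force"])
E
```

```text
[ 593.06403825 -223.26633316  151.55521162] 0.008966133113708813 0.0
```

View pics/w2.png

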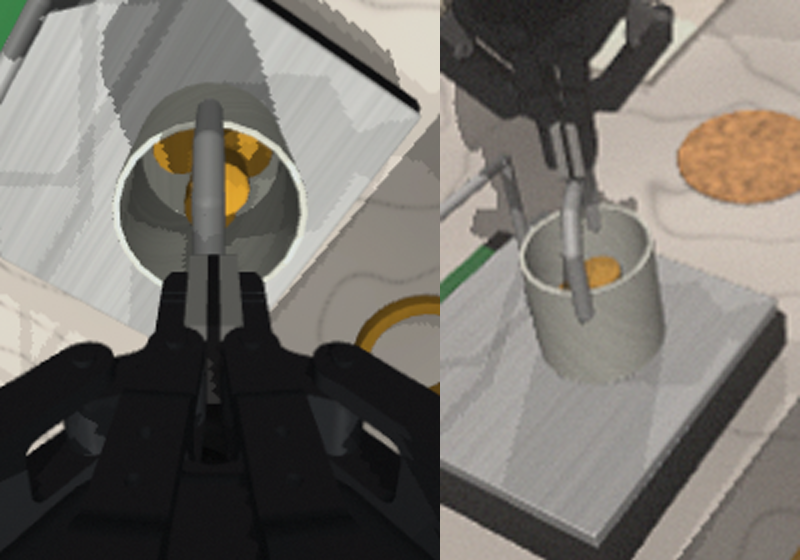

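The fingers appear closed just above/beside the bar (tips end at about (212,258) in the left crop; right crop shows tips above the handle top at (573,185)). Let me check against projections.

```bash
python3 - <<'E'
from h import *
np.set_printoptions(suppress=True,precision=1)
c,s,d=pickle.load(open("c2.pkl","rb"));T=pickle.load(open("c0.pkl","rb"))["top"];D0=pickle.load(open("c0.pkl","rb"))["scene"]
f=lambda p:(p-[130,150])*3+[440,0]
X=[s["tcp_pos"],s["tcp_pos"]+[0,0,19],[593,-224,170],[593,-224,150],[593,-224,125],[593,-224,50]]
print(f(proj(d,X)));print((proj(c,X,s)-[150,104])*2)
print("tri rim",tri(T,(310+198/3,130+145/3),D0,(130+(589-440)/3,150+247/3)))
# bar crossing of top line: handle mid
print("tri tip/bar mid",tri(T,(310+208/3,130+140/3),d,(130+(573-440)/3,150+187/3)))
E
```

```text
[[580.  208.2]
 [575.  182.2]
 [574.  183.6]
 [579.3 210.9]
 [585.7 243.7]
 [603.1 333.2]]
[[209.2 239. ]
 [208.9 266.9]
 [207.1 267.3]
 [207.6 238.2]
 [208.2 209. ]
 [209.3 150.4]]
tri rim [ 593.4 -224.8  123.1]
tri tip/bar mid [ 590.2 -222.5  165.1]
```

```bash
python3 - <<'E'
from h import *
np.set_printoptions(suppress=True,precision=1)
c,s,d=pickle.load(open("c2.pkl","rb"))
print("tip",tri(c,(150+212/2,104+257/2),d,(130+(571-440)/3,150+180/3),s))
D0=pickle.load(open("c0.pkl","rb"))["scene"]
print("tip wrist z on axis: ",[ (z,((proj(c,[s["tcp_pos"]+[0,0,z]],s)-[150,104])*2)[0]) for z in(0,5,10,15,20)])
a,b=D0["img"],d["img"]
cv2.imwrite("pics/cmp.png",np.hstack([crop(a,145,180,75,112,5),crop(b,145,180,75,112,5)]))
E
```

```text
tip [ 590.6 -221.8  170. ]
tip wrist z on axis:  [(0, array([209.2, 239. ])), (5, array([209.1, 245.8])), (10, array([209., 253.])), (15, array([208.9, 260.5])), (20, array([208.8, 268.5]))]
```

View pics/cmp.png

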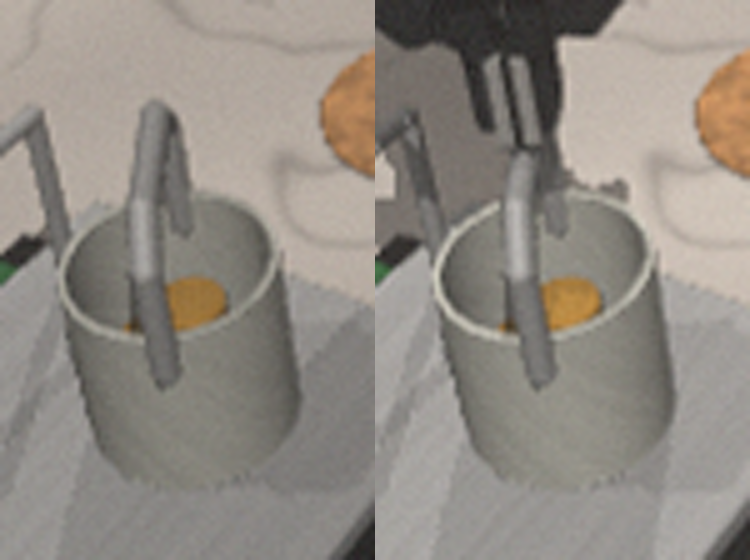

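The tips closed right on top of the bar (tip end at crop (517,147)). By the pictures the finger ends sit some 15–20 mm behind the stated TCP, so I will go lower.

>>> servo_tool([
  [0, 0, -0.5],
  [0, 0, 0],
  [0, 0, 0],
  [0, 0, 0.5],
  [0, 0, 0.5],
  [0, 0, 0.5],
  [0, 0, 0.5],
  [0, 0, 0],
  [0, 0, 0],
], gripper=[0.5, 0.5, 0.5, 0.5, 0.5, 0.5, 0.5, 0.5, 0.5], turn=[0, 0, 0, 0, 0, 0, 0, 0, 0])

```text
t: 5.7
tcp_pos: [593.0, -223.3, 136.4]
tcp_rot: [0.385, 0.923, -0.0, -0.0]
ft_force: [0.6, -0.1, 0.5]
opening: 42.9
finger_force: 0.0
```

>>> servo_tool([
  [0, 0, 0],
  [0, 0, 0],
  [0, 0, 0],
  [0, 0, 0],
  [0, 0, 0],
  [0, 0, 0],
  [0, 0, 0],
], gripper=[0.3, 0.1, 0, 0, 0, 0, 0], turn=[0, 0, 0, 0, 0, 0, 0])

```text
t: 6.4
tcp_pos: [593.1, -223.8, 136.9]
tcp_rot: [0.385, 0.923, -0.0, 0.0]
ft_force: [-2.0, -1.0, 5.8]
opening: 7.0
finger_force: 58.7
```

Opening 7 mm on a 10 mm bar with upward force: the tips pinch above the bar's centre; go 12 mm lower.

>>> servo_tool([
  [0, 0, 0],
  [0, 0, 0],
  [0, 0, 0.4],
  [0, 0, 0.4],
  [0, 0, 0.4],
  [0, 0, 0],
  [0, 0, 0],
], gripper=[0.5, 0.5, 0.5, 0.5, 0.5, 0.5, 0.5], turn=[0, 0, 0, 0, 0, 0, 0])

```text
t: 7.1
tcp_pos: [593.0, -223.3, 124.3]
tcp_rot: [0.385, 0.923, -0.0, -0.0]
ft_force: [0.4, 0.4, 0.1]
opening: 42.6
finger_force: 0.0
```

>>> servo_tool([
  [0, 0, 0],
  [0, 0, 0],
  [0, 0, 0],
  [0, 0, 0],
  [0, 0, 0],
  [0, 0, 0],
  [0, 0, 0],
], gripper=[0.3, 0.1, 0, 0, 0, 0, 0], turn=[0, 0, 0, 0, 0, 0, 0])

```text
t: 7.8
tcp_pos: [593.0, -223.7, 124.9]
tcp_rot: [0.385, 0.923, -0.0, 0.0]
ft_force: [-1.5, -1.1, 3.5]
opening: 7.7
finger_force: 58.5
```

```bash
python3 - <<'E'
from station import *
from h import *
s=get_state();c=read_camera("wrist");d=read_camera("scene");pickle.dump((c,s,d),open("c3.pkl","wb"))
cv2.imwrite("pics/w3.png",np.hstack([crop(c["img"],150,104,220,280,2)[:560],crop(d["img"],145,170,75,112,5)[:560]]));print(s["tcp_pos"],s["opening"],s["finger_force"],s["ft_force"])
E
```

```text
[ 593.03576    -223.69252089  124.8602073 ] 7.74106368080198 58.502676486968994 [-1.47541436 -1.10566125  3.51797   ]
```

View pics/w3.png

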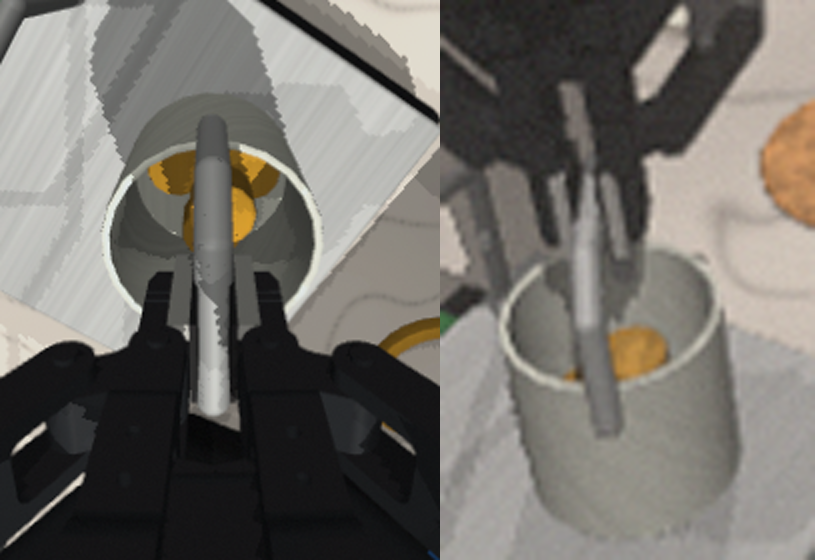

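Now the bar lies well between the pads (left crop 195–230, 150–410), tips below it. Lift and carry.

>>> servo_tool([
  [0, 0, -0.3],
  [0, 0, -0.7],
  [0, 0, -1.5],
  [0, 0, -2],
  [0, 0, -2],
  [0, 0, -2],
  [0, 0, -1.5],
  [0, 0, -1],
  [0, 0, 0],
], gripper=[0, 0, 0, 0, 0, 0, 0, 0, 0], turn=[0, 0, 0, 0, 0, 0, 0, 0, 0], squeeze=90)

```text
t: 8.8
tcp_pos: [593.8, -223.6, 236.2]
tcp_rot: [0.385, 0.923, 0.0, 0.001]
ft_force: [-0.8, 0.6, -4.3]
opening: 6.9
finger_force: 88.0
```

>>> servo_tool([
  [0.5, 0.2, 0],
  [1.2, 0.5, 0],
  [2.2, 0.9, 0],
  [2.8, 1.2, 0],
  [2.8, 1.2, 0],
  [2.8, 1.2, 0],
  [2.8, 1.2, 0],
  [2.8, 1.1, 0],
  [2.2, 0.9, 0],
  [1.6, 0.6, 0],
  [0.9, 0.4, 0],
  [0.4, 0.1, 0],
], gripper=[0, 0, 0, 0, 0, 0, 0, 0, 0, 0, 0, 0], turn=[0, 0, 0, 0, 0, 0, 0, 0, 0, 0, 0, 0])

```text
t: 10.0
tcp_pos: [497.7, 8.3, 234.1]
tcp_rot: [0.384, 0.923, -0.0, -0.001]
ft_force: [-0.2, -0.0, -3.7]
opening: 6.9
finger_force: 87.9
```

```bash
python3 - <<'E'
from station import *
from h import *
s=get_state();c=read_camera("top");w=read_camera("wrist");d=read_camera("scene");pickle.dump((c,s,d,w),open("c4.pkl","wb"))
cv2.imwrite("pics/w4.png",np.hstack([crop(c["img"],200,150,110,140,4),crop(d["img"],180,100,90,140,4)]));print(s["tcp_pos"],s["opening"],s["finger_force"],s["ft_force"])
E
```

```text
[497.74313402   8.3238314  234.13131967] 6.8503949197194025 87.86240458488464 [-0.2114257  -0.02760926 -3.7110566 ]
```

View pics/w4.png

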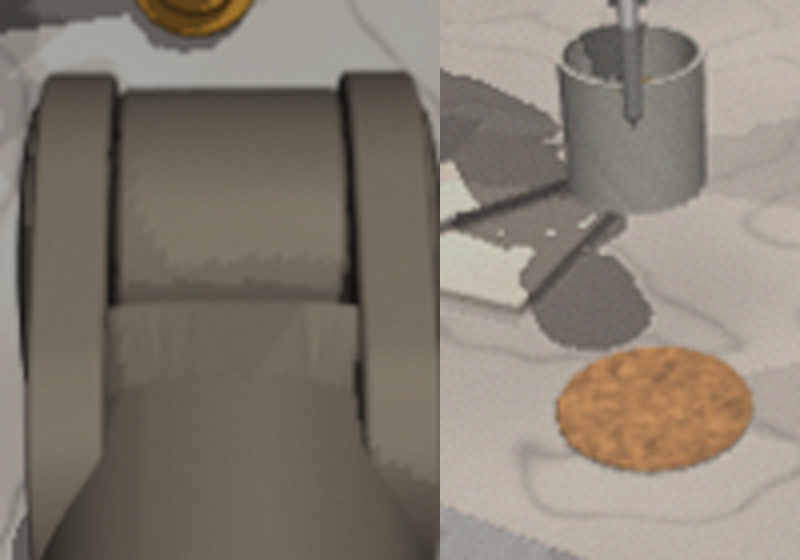

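The tin hangs upright (scene crop bottom at about (636,190)), the mat centred at (654,410). Check the mat in the scene camera and correct.

```bash
python3 - <<'E'
from h import *
np.set_printoptions(suppress=True,precision=1)
c,s,d,w=pickle.load(open("c4.pkl","rb"))
print("mat scene",onz(d,[[233.5,202.5]],4)); R=onz(d,[[180+(632-440)/4,100+57/4]],234);print("rim",R)
m=cv2.inRange(cv2.cvtColor(d["img"],cv2.COLOR_RGB2HSV),(5,90,60),(22,255,255));n,l,st,ce=cv2.connectedComponentsWithStats(m)
for i in range(1,n):
    if st[i,4]>600: print(ce[i],st[i],onz(d,[ce[i]],4)[0])
E
```

```text
mat scene [[506.    1.3   4. ]]
rim [[505.4   3.  234. ]]
[403.3  53.5] [  280     0   232   152 16912] [ 361.3 1424.7    4. ]
[359.5 121. ] [319 106  86  31 671] [540.7 590.6   4. ]
[317.4 151.3] [ 288  131   58   46 1553] [535.6 333.    4. ]
[492.2 203. ] [ 458  149   54   99 2201] [993.6 387.5   4. ]
[233.1 201.7] [ 209  187   49   31 1174] [503.1   3.    4. ]
[360.3 234.7] [ 343  208   38   50 1029] [796.3  90.2   4. ]
[298.4 225.1] [282 210  33  30 729] [674.3  32.1   4. ]
[271.8 350. ] [ 244  322   56   56 1104] [ 808.8 -238.7    4. ]
```

>>> servo_tool([
  [0, 0, 0.5],
  [0, 0, 1.5],
  [0, 0, 2.5],
  [0, 0, 2.5],
  [0, 0, 2.5],
  [0, 0, 2],
  [0, 0, 1],
  [0, 0, 0.5],
], gripper=[0, 0, 0, 0, 0, 0, 0, 0], turn=[0, 0, 0, 0, 0, 0, 0, 0])

```text
t: 10.95
tcp_pos: [498.4, 6.2, 103.7]
tcp_rot: [0.385, 0.923, -0.001, -0.0]
ft_force: [0.2, 0.7, -5.0]
opening: 6.9
finger_force: 87.9
```

>>> servo_tool([
  [0.0, 0, 0.8],
  [0, 0, 0.7],
  [0, 0, 0.5],
  [0, 0, 0.2],
  [0, 0, 0],
], gripper=[0, 0, 0, 0, 0], turn=[0, 0, 0, 0, 0])

```text
t: 11.45
tcp_pos: [498.6, 6.9, 82.5]
tcp_rot: [0.385, 0.923, -0.0, -0.0]
ft_force: [-0.3, -0.7, -3.8]
opening: 7.0
finger_force: 87.9
```

>>> servo_tool([
  [0, 0, 0.1],
  [0, 0, 0.1],
  [0, 0, 0],
], gripper=[0, 0, 0], turn=[0, 0, 0])

```text
t: 11.75
tcp_pos: [498.7, 7.0, 80.7]
tcp_rot: [0.385, 0.923, 0.0, 0.0]
ft_force: [0.2, 0.1, -4.1]
opening: 7.2
finger_force: 87.9
```

>>> servo_tool([
  [0, 0, 0.1],
  [0, 0, 0.1],
  [0, 0, 0],
], gripper=[0, 0, 0], turn=[0, 0, 0])

```text
t: 12.05
tcp_pos: [498.8, 6.7, 78.9]
tcp_rot: [0.385, 0.923, 0.0, 0.0]
ft_force: [-2.0, -0.1, 0.9]
opening: 7.0
finger_force: 88.9
```

Contact. Release and retreat straight up.

>>> servo_tool([
  [0, 0, 0],
  [0, 0, 0],
  [0, 0, 0],
  [0, 0, 0],
  [0, 0, -1],
  [0, 0, -2],
  [0, 0, -2.5],
  [0, 0, -3],
  [0, 0, -3],
  [0, 0, -3],
  [0, 0, -2],
  [0, 0, -1],
], gripper=[0.1, 0.25, 0.5, 0.5, 0.5, 0.5, 0.5, 0.5, 0.5, 0.5, 0.5, 0.5], turn=[0, 0, 0, 0, 0, 0, 0, 0, 0, 0, 0, 0])

```text
t: 13.25
tcp_pos: [499.6, 6.8, 256.2]
tcp_rot: [0.385, 0.923, 0.001, 0.001]
ft_force: [0.6, 0.0, 0.5]
opening: 42.6
finger_force: 0.0
```

>>> servo_tool([
  [0.7, 3.2, 0],
  [0.7, 3.2, 0],
  [0.7, 3.2, 0],
  [0.7, 3.2, 0],
  [0.7, 3.2, 0],
  [0.7, 3.2, 0],
  [0.7, 3.1, 0],
  [0.8, 3, 0],
], gripper=[0.3, 0.3, 0.3, 0.3, 0.3, 0.3, 0.3, 0.3], turn=[0, 0, 0, 0, 0, 0, 0, 0])

```text
t: 14.05
tcp_pos: [638.4, 226.5, 252.9]
tcp_rot: [0.385, 0.923, -0.001, -0.0]
ft_force: [0.2, 0.1, 0.8]
opening: 25.4
finger_force: 0.0
```

>>> servo_tool([
  [0, 0, 0],
  [0, 0, 0],
  [0, 0, 0],
  [0, 0, 0],
  [0, 0, 0],
  [0, 0, 0],
  [0, 0, 0],
  [0, 0, 0],
  [0, 0, 0],
], gripper=[0.3, 0.3, 0.3, 0.3, 0.3, 0.3, 0.3, 0.3, 0.3], turn=[0.12, 0.13, 0.13, 0.13, 0.13, 0.13, 0.1, 0, 0])

```text
t: 14.95
tcp_pos: [637.9, 225.5, 253.2]
tcp_rot: [0.737, 0.676, -0.0, -0.0]
ft_force: [0.4, 0.6, -0.2]
opening: 25.9
finger_force: 0.0
```

```bash
python3 - <<'E'
from station import *
from h import *
s=get_state();w=read_camera("wrist");d=read_camera("scene");c=read_camera("top");pickle.dump((c,s,d,w),open("c5.pkl","wb"))
cv2.imwrite("pics/w5.png",np.hstack([crop(w["img"],140,100,240,284,2),crop(d["img"],200,120,90,142,4)[:568,:310]]));print(s["tcp_pos"],s["tcp_rot"],s["opening"])
print((proj(w,[[639,225,128],[642.8,264,128],[635.6,185.6,128]],s)-[140,100])*2)
E
```

```text
[637.90464435 225.51909542 253.18138186] [ 7.36914457e-01  6.75985863e-01 -4.42805002e-04 -1.49365395e-05] 25.92524964899991
[[233.39842796 146.73447756]
 [234.2588063   75.6891217 ]
 [233.35699928 212.7907633 ]]
```

View pics/w5.png

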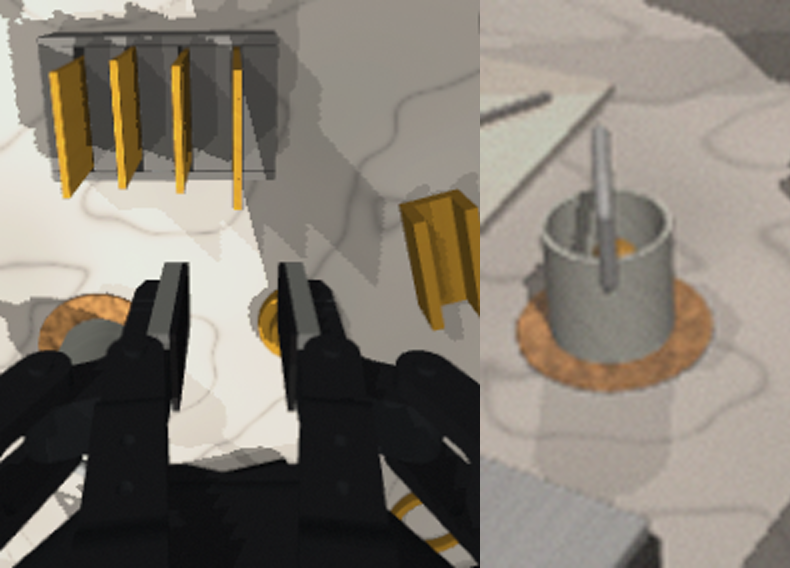

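The tin stands on the mat. The tall plate's top edge shows at crop (238,67)–(238,209), with the finger gap centred near column 234.

```bash
python3 - <<'E'
from h import *
np.set_printoptions(suppress=True,precision=1)
c,s,d,w=pickle.load(open("c5.pkl","rb"))
m=cv2.inRange(cv2.cvtColor(w["img"],cv2.COLOR_RGB2HSV),(12,130,90),(30,255,255))
for r in range(132,206,8):
    q=np.where(m[r,245:270])[0]; print(r,245+q.min() if len(q) else 0,245+q.max() if len(q) else 0)
p=np.array([[238,67],[238,209]])/2+[140,100]
for z in(128,104):
  P=onz(w,p,z,s);print(P,P.mean(0),[toolshift(s,a) for a in P])
print((proj(w,[s["tcp_pos"]+[0,0,k] for k in(0,24,43)],s)-[140,100])*2)
E
```

```text
132 257 259
140 256 260
148 256 260
156 256 260
164 256 260
172 256 260
180 256 260
188 257 260
196 257 260
204 257 260
[[645.2 268.4 128. ]
 [638.5 187.7 128. ]] [641.8 228.1 128. ] [array([ 43.4,   3.6, 125.2]), array([-37.5,   3.9, 125.2])]
[[645.1 264.9 104. ]
 [637.8 177.7 104. ]] [641.5 221.3 104. ] [array([ 40. ,   3.9, 149.2]), array([-47.6,   4.1, 149.2])]
[[230.5 249.3]
 [230.2 285.7]
 [229.9 322.3]]
```

>>> servo_tool([
  [0.3, 0.2, 1],
  [0, 0, 2],
  [0, 0, 3],
  [0, 0, 3],
  [0, 0, 3],
  [0, 0, 2],
  [0, 0, 1.5],
  [0, 0, 1],
  [0, 0, 0.5],
  [0, 0, 0],
], gripper=[0.3, 0.3, 0.3, 0.3, 0.3, 0.3, 0.3, 0.3, 0.3, 0.3], turn=[0, 0, 0, 0, 0, 0, 0, 0, 0, 0])

```text
t: 16.1
tcp_pos: [640.5, 228.3, 83.4]
tcp_rot: [0.738, 0.675, -0.0, -0.0]
ft_force: [-0.2, -1.0, 0.1]
opening: 25.5
finger_force: 0.0
```

>>> servo_tool([
  [0, 0, 0.5],
  [0, 0, 0.3],
  [0, 0, 0],
  [0, 0, 0],
  [0, 0, 0],
  [0, 0, 0],
  [0, 0, 0],
  [0, 0, 0],
], gripper=[0.3, 0.3, 0.15, 0.05, 0, 0, 0, 0], turn=[0, 0, 0, 0, 0, 0, 0, 0], squeeze=60)

```text
t: 16.9
tcp_pos: [640.7, 228.4, 75.9]
tcp_rot: [0.738, 0.675, 0.0, 0.0]
ft_force: [-0.5, -0.4, 2.1]
opening: 3.9
finger_force: 59.8
```

>>> servo_tool([
  [0, 0, 0],
  [0, 0, -0.3],
  [0, 0, -0.5],
  [0, 0, -0.8],
  [0, 0, -1],
  [0, 0, -1.5],
  [0, 0, -2],
  [0, 0, -3],
  [0, 0, -3],
  [0, 0, -3],
  [0, 0, -2],
  [0, 0, -1],
], gripper=[0, 0, 0, 0, 0, 0, 0, 0, 0, 0, 0, 0], turn=[0, 0, 0, 0, 0, 0, 0, 0, 0, 0, 0, 0], squeeze=80)

```text
t: 18.1
tcp_pos: [641.6, 228.1, 260.2]
tcp_rot: [0.738, 0.675, 0.002, 0.001]
ft_force: [0.4, -0.3, -3.3]
opening: 3.6
finger_force: 78.9
```

```bash
python3 - <<'E'
from station import *
from h import *
s=get_state();w=read_camera("wrist");d=read_camera("scene");pickle.dump((s,d,w),open("c6.pkl","wb"))
cv2.imwrite("pics/w6.png",np.hstack([crop(w["img"],140,100,220,284,2),crop(d["img"],270,20,90,142,4)]));print(s["tcp_pos"],s["tcp_rot"],s["opening"],s["ft_force"],s["wrist_torque"])
E
```

```text
[641.55219424 228.14467859 260.22446331] [7.38029835e-01 6.74764582e-01 2.08374740e-03 6.15746829e-04] 3.5577470307790926 [ 0.43515138 -0.33593457 -3.33530703] [ 0.03948535 -0.04819345  0.0229287 ]
```

View pics/w6.png

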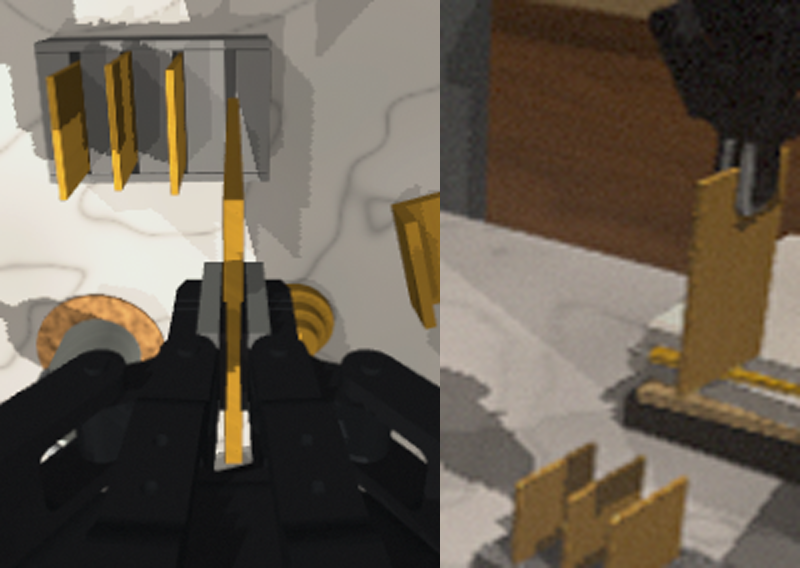

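The plate is held upright by its top edge with three short plates left in the rack. Carry it above the pan.

>>> servo_tool([
  [-1, -0.2, 0],
  [-2, -0.2, 0],
  [-3, -0.3, 0],
  [-3.5, -0.4, 0],
  [-3.5, -0.4, 0],
  [-3.5, -0.4, 0],
  [-3.5, -0.4, 0],
  [-3.5, -0.4, 0],
  [-3.5, -0.4, 0],
  [-3.5, -0.4, 0],
], gripper=[0, 0, 0, 0, 0, 0, 0, 0, 0, 0], turn=[0, 0, 0, 0, 0, 0, 0, 0, 0, 0])

```text
t: 19.2
tcp_pos: [576.0, -75.7, 255.6]
tcp_rot: [0.739, 0.674, -0.001, -0.001]
ft_force: [-0.4, -0.6, -4.1]
opening: 3.2
finger_force: 78.8
```

>>> servo_tool([
  [-3.5, -0.4, 0],
  [-3.5, -0.4, 0],
  [-3, -0.4, 0],
  [-3, -0.3, 0],
  [-2.4, -0.3, 0],
  [-1.5, -0.2, 0],
  [-0.8, 0, 0],
  [-0.2, 0, 0],
  [0, 0, 0],
  [0, 0, 0],
  [0, 0, 0],
  [0, 0, 0],
], gripper=[0, 0, 0, 0, 0, 0, 0, 0, 0, 0, 0, 0], turn=[0, 0, 0, 0, 0, 0, 0, 0, -0.1, -0.1, -0.09, 0])

```text
t: 20.4
tcp_pos: [543.1, -247.3, 256.3]
tcp_rot: [0.631, 0.775, 0.0, -0.0]
ft_force: [-0.5, 0.8, -2.4]
opening: 3.3
finger_force: 78.8
```

```bash
cat > look.py <<'E'
from station import *
from h import *
np.set_printoptions(suppress=True,precision=1,linewidth=160)
s=get_state();w=read_camera("wrist");d=read_camera("scene");t=read_camera("top");pickle.dump((s,d,w,t),open("c7.pkl","wb"))
print(s["tcp_pos"],s["tcp_rot"],s["opening"],s["ft_force"])
a=np.radians(11.4);u=np.array([np.cos(a),np.sin(a),0]);v=np.array([-u[1],u[0],0]);B=np.array([508.5,-261,130])
for nm,c,st in(("w",w,s),("top",t,None),("scene",d,None)):
  print(nm)
  for y in(-45,-35,35,45):
    k=np.arange(-16,17,1.)
    px=proj(c,[B+v*y+u*x for x in k],st).astype(np.float32)
    g=cv2.cvtColor(c["img"],cv2.COLOR_RGB2GRAY)
    val=cv2.remap(g,px[:,0:1],px[:,1:2],cv2.INTER_LINEAR)[:,0]
    print(y,px[16],val)
E
python3 look.py
```

```text
[ 543.1 -247.3  256.3] [ 0.6  0.8  0.  -0. ] 3.3276771868394515 [-0.5  0.8 -2.4]
w
-45 [223.9 215. ] [201 212 219 221 220 214 205 181  97  46 100 162 187 169 144 156 182 193 196 183 154 120  69  78 118 164 191 193 190 190 192 190 186]
-35 [223.6 207.1] [ 30  31  31  30  30  31  29  21  17  44 109 173 187 177 136 157 185 198 197 183 157 126  90  75  71  79 116 170 172 174 175 173 172]
35 [221.5 147.1] [ 97  97  97  97  97  97  96  92  72  57 155 187 188 141 119 123 125 116 103  90  85 120 187 191 189 192 192 189 191 197 200 198 195]
45 [221.1 137.8] [ 97  97  97  96  96  97  96  94  59  81 154 193 178 142 112 122 126 114 101  87  84 146 183 191 193 194 193 190 192 196 194 188 178]
top
-45 [415.8 217.4] [ 60  99 118 135 135 135 135 135 136 135 120 105 101 100 118 133 135 134 113  92  93  97 111 120 121 122 120 120 124 128 128 129 132]
-35 [411.  218.4] [ 67 105 121 136 135 134 135 135 136 134 125 115 108 106 121 133 136 133 116  97  77  74 100 117 125 131 133 134 134 133 132 132 133]
35 [376.8 224.9] [100 123 136 138 137 138 140 140 140 140 141 110  82  82  82  76  69  58  57  87 116 130 139 143 144 141 140 141 140 138 138 138 134]
45 [371.8 225.8] [108 124 136 137 138 140 141 141 140 141 137 107  82  83  83  76  68  57  58  86 115 131 140 144 144 140 138 138 133 127 126 127 125]
scene
-45 [111.8 235.5] [182 182 180 180 180 180 180 181 178 172 166 161 160 161 159 151 143 132 120 110 113 124 144 165 178 179 178 178 178 178 177 176 175]
-35 [116.2 231.9] [178 178 179 179 178 178 180 179 178 175 169 162 161 161 157 150 141 131 118 108  99 108 132 155 169 179 177 175 175 176 177 177 177]
35 [144.3 208.6] [ 99  98 101 103 105 107 108 109 110 108 106 104 102  98  92  86  81  76  73  77  84  92 100 107 111 113 112 111 110 110 108 104  99]
45 [148.  205.5] [109 109 109 108 107 107 107 106 106 105 104 101  98  96  93  88  84  79  74  72  73  75  77  79  81  82  86  93 101 100  97 100 107]
```

```bash
python3 - <<'E'
from h import *
np.set_printoptions(suppress=True,precision=1,linewidth=200)
s,d,w,t=pickle.load(open("c7.pkl","rb"))
a=np.radians(11.9);u=np.array([np.cos(a),np.sin(a),0]);v=np.array([-u[1],u[0],0]);B=np.array([508.5,-261,130])
for nm,c,st,o in(("w",w,s,1),("top",t,None,-1),("scene",d,None,1)):
  g=cv2.cvtColor(c["img"],cv2.COLOR_RGB2GRAY)
  for x in(o-3,o+3,o):
   for k in(np.arange(-70,-40,2.),np.arange(40,70,2.)):
    px=proj(c,[B+v*y+u*x for y in k],st).astype(np.float32)
    print(nm,x,k[0],cv2.remap(g,px[:,0:1],px[:,1:2],cv2.INTER_LINEAR)[:,0])
k=np.array([-50,-30,-20,-14,-10,-6,-2,2,6,10,14,20,30,50])
# plate: top corners relative to tool; near upper corner in the wrist picture
m=cv2.inRange(cv2.cvtColor(w["img"],cv2.COLOR_RGB2HSV),(10,120,60),(32,255,255))
for r in range(150,340,10):
    q=np.where(m[r,240:275])[0];print(r,(240+q.min(),240+q.max(),len(q)) if len(q) else 0,end=" ")
V=cv2.cvtColor(w["img"],cv2.COLOR_RGB2HSV)[:,:,2]
print("\nV",V[180:215,257])
P=s["tcp_pos"];print([toolshift(s,q) for q in onz(w,[[257,200]],P[2]+52,s)],toolshift(s,B+u*20.5))
E
```

```text
w -2 -70.0 [219 219 219 219 217 173 136 140 144 147 146 147 149 147 141]
w -2 40.0 [108 108 112 116 115 121 125 131 168 194 195 194 194 151 125]
w 4 -70.0 [218 219 219 216 212 183 159 146 143 144 143 142 143 142 143]
w 4 40.0 [ 83  82  85  85  84  84  82  80  68  73 101 171 124 123 126]
w 1 -70.0 [219 219 219 218 213 181 197 196 195 195 195 195 195 196 196]
w 1 40.0 [120 120 120 119 120 120 121 125 107 128 194 196 154 128 125]
top -4 -70.0 [ 65  35  11   5   5   6   7   6  23  68 100 100  98 103 108]
top -4 40.0 [ 93  96  90  89  90  88  91  81  84  97 112 124 137 140 138]
top 2 -70.0 [ 11  10   8   8   5   5   6   6   9  14  78 112 109  97 100]
top 2 40.0 [57 62 54 49 48 58 64 53 32 30 31 33 32 32 33]
top -1 -70.0 [  9   9   8   6   7   6   6   5   6  24 112 136 134 134 136]
top -1 40.0 [83 78 78 80 84 84 80 74 53 39 40 41 41 41 40]
scene -2 -70.0 [183 182 180 180 173 145 151 168 159 156 156 156 154 155 156]
scene -2 40.0 [ 92  92  93  95  97  96  93  93  96  96 101 105 129 166 173]
scene 4 -70.0 [180 181 179 151 115 115 111  94 116 104 104 110 111 110 106]
scene 4 40.0 [ 81  75  75
[... 421 characters left out ...]
60), 9) 210 (np.int64(252), np.int64(260), 9) 220 (np.int64(252), np.int64(260), 9) 230 (np.int64(252), np.int64(260), 9) 240 (np.int64(252), np.int64(261), 10) 250 (np.int64(252), np.int64(261), 10) 260 (np.int64(253), np.int64(259), 7) 270 (np.int64(253), np.int64(259), 7) 280 (np.int64(254), np.int64(259), 6) 290 (np.int64(253), np.int64(259), 7) 300 (np.int64(253), np.int64(260), 8) 310 (np.int64(252), np.int64(260), 9) 320 (np.int64(252), np.int64(261), 10) 330 (np.int64(252), np.int64(260), 9) 
V [ 89  89  89  88  89  89  89  89  89  89  89  89  89  88  89  88  89  89  89  98 129 132 131 130 131 132 115 110 110 109 110 110 112 113 113]
[array([ 38.5,   1.2, -52. ])] [ -6.4 -16.2 126.3]
```

>>> servo_tool([
  [-0.3, -0.6, 0],
  [-0.4, -0.6, 0],
  [0, -0.4, 0.5],
  [0, 0, 1],
  [0, 0, 2],
  [0, 0, 2],
  [0, 0, 2],
  [0, 0, 2],
  [0, 0, 1.6],
  [0, 0, 1],
  [0, 0, 0.7],
  [0, 0, 0],
], gripper=[0, 0, 0, 0, 0, 0, 0, 0, 0, 0, 0, 0], turn=[0, 0, 0, 0, 0, 0, 0, 0, 0, 0, 0, 0])

```text
t: 21.75
tcp_pos: [528.0, -258.8, 127.9]
tcp_rot: [0.633, 0.774, -0.0, -0.001]
ft_force: [-0.1, 0.4, -3.8]
opening: 3.3
finger_force: 78.7
```

```bash
python3 - <<'E'
from station import *
from h import *
np.set_printoptions(suppress=True,precision=1,linewidth=200)
s=get_state();w=read_camera("wrist");d=read_camera("scene");print(s["tcp_pos"],s["ft_force"],s["opening"])
a=np.radians(11.9);u=np.array([np.cos(a),np.sin(a),0]);v=np.array([-u[1],u[0],0]);B=np.array([508.5,-261,130])
g=cv2.cvtColor(w["img"],cv2.COLOR_RGB2GRAY)
for y in(-45,45,50):
    px=proj(w,[B+v*y+u*x for x in np.arange(-16,17,1.)],s).astype(np.float32);print(y,px[16],cv2.remap(g,px[:,0:1],px[:,1:2],cv2.INTER_LINEAR)[:,0])
for x in(0,2,):
  for k in(np.arange(-70,-40,2.),np.arange(40,70,2.)):
    px=proj(w,[B+v*y+u*x for y in k],s).astype(np.float32);print(x,k[0],cv2.remap(g,px[:,0:1],px[:,1:2],cv2.INTER_LINEAR)[:,0])
# plate foot corners in the scene picture
m=cv2.inRange(cv2.cvtColor(d["img"],cv2.COLOR_RGB2HSV),(10,110,50),(32,255,255));n,l,st,ce=cv2.connectedComponentsWithStats(m)
for i in range(1,n):
  x,y,ww,h,A=st[i]
  if A>150 and x<240 and y>180:
    q=cv2.approxPolyDP(cv2.findContours((l==i).astype(np.uint8),0,2)[0][0],3,True)[:,0];print(st[i],q.tolist())
P=s["tcp_pos"]+u*1
print(proj(d,[P+v*y+[0,0,z-P[2]]-v*1.5 for y,z in((-40,P[2]-68),(40,P[2]-68),(40,P[2]+52),(-40,P[2]+52))]))
E
```

```text
[ 528.  -258.8  127.9] [-0.1  0.4 -3.8] 3.3137913609107867
-45 [228.5 279. ] [214 212 212 211 165 126  82  28  19  18  18  18  18  19  19  20  19  21  18  18  19  19  18  18  18  17  19  18  17  17  15  15  17]
45 [222.5 157.6] [ 94  95  94  94  94  94  94  94  94  83  43 113 117 104 103 115 123 115 102  89  73  78 115 116 117 116 113 119 123 118 108 107 101]
50 [222.1 149.6] [ 95  95  94  95  94  95  94  94  95  91  30 110 119 111 103 115 125 115 102  89  73  75 115 116 118 116 115 114 105 103 102 102 101]
0 -70.0 [19 19 17 13 18 19 18 19 19 19 18 18 18 19 20]
0 40.0 [125 124 124 124 124 125 124 126 116 101 121 121 121 121 121]
2 -70.0 [18 18 16 15 18 18 18 18 18 19 18 18 18 20 23]
2 40.0 [101 103 102 102 102 102 103 122 119  77  88 117 117 116 117]
[210 190  48  28 461] [[257, 200], [249, 190], [249, 202], [243, 209], [226, 211], [217, 205], [215, 193], [210, 207], [218, 214], [232, 217], [251, 211]]
[ 114  204   46   63 1661] [[127, 204], [114, 217], [131, 266], [157, 242], [159, 233], [153, 211], [143, 211], [136, 218]]
[[131.  267.2]
 [160.1 239. ]
 [148.2 189.3]
 [114.3 216.2]]
```

>>> servo_tool([
  [0.2, 0, 0.3],
  [0, 0, 0.3],
  [0, 0, 0.1],
  [0, 0, 0.1],
  [0, 0, 0],
], gripper=[0, 0, 0, 0, 0], turn=[0, 0, 0, 0, 0])

```text
t: 22.35
tcp_pos: [528.0, -257.0, 120.5]
tcp_rot: [0.633, 0.774, 0.0, -0.0]
ft_force: [-0.6, 0.6, -3.3]
opening: 3.2
finger_force: 78.8
```

>>> servo_tool([
  [0, 0, 0.1],
  [0, 0, 0.1],
  [0, 0, 0],
], gripper=[0, 0, 0], turn=[0, 0, 0])

```text
t: 22.65
tcp_pos: [527.9, -256.9, 118.4]
tcp_rot: [0.633, 0.774, -0.0, -0.0]
ft_force: [0.8, -0.1, -2.7]
opening: 3.3
finger_force: 78.8
```

>>> servo_tool([
  [0, 0, 0.1],
  [0, 0, 0.05],
  [0, 0, 0],
], gripper=[0, 0, 0], turn=[0, 0, 0])

```text
t: 22.95
tcp_pos: [528.4, -257.0, 117.9]
tcp_rot: [0.633, 0.774, 0.0, 0.0]
ft_force: [-1.3, 2.0, 5.2]
opening: 3.4
finger_force: 80.1
```

Touchdown felt (5 N). Loosen slightly, then walk the plate's top over to the bar.

>>> servo_tool([
  [0, 0, 0],
  [0, 0, 0],
  [0, 0, 0],
  [0, 0, -0.2],
  [0, -0.2, -0.1],
  [0, -0.2, 0],
  [0, -0.2, 0],
  [0, -0.2, 0],
  [0, -0.2, 0],
], gripper=[0.07, 0.11, 0.11, 0.11, 0.11, 0.11, 0.11, 0.11, 0.11], turn=[0, 0, 0, 0, 0, 0, 0, 0, 0], squeeze=20)

```text
t: 23.85
tcp_pos: [517.8, -259.0, 120.0]
tcp_rot: [0.633, 0.774, -0.0, -0.0]
ft_force: [0.0, -0.8, -0.2]
opening: 9.3
finger_force: 0.0
```

```bash
cat > pl.py <<'E'
from station import *
from h import *
np.set_printoptions(suppress=True,precision=1,linewidth=200)
s=get_state();d=read_camera("scene");w=read_camera("wrist");t=read_camera("top");pickle.dump((s,d,w,t),open("c8.pkl","wb"));print(s["tcp_pos"],s["ft_force"],s["opening"])
m=cv2.inRange(cv2.cvtColor(d["img"],cv2.COLOR_RGB2HSV),(10,110,50),(32,255,255));n,l,st,ce=cv2.connectedComponentsWithStats(m)
for i in range(1,n):
  x,y,ww,h,A=st[i]
  if A>100 and x<180 and y>150:
    q=cv2.approxPolyDP(cv2.findContours((l==i).astype(np.uint8),0,2)[0][0],2.5,True)[:,0];print(st[i],q.tolist())
a=np.radians(11.9);u=np.array([np.cos(a),np.sin(a),0]);v=np.array([-u[1],u[0],0]);B=np.array([508.5,-261,50])
C=B+u*20.5-v*1.5
for th in(0,5,9.5):
  th=np.radians(th);e=np.array([0,0,1])*np.cos(th)-u*np.sin(th)
  print(round(np.degrees(th)),proj(d,[C+v*y+e*z for y,z in((-40,0),(40,0),(40,120),(-40,120))]).tolist())
E
python3 pl.py
```

```text
[ 517.8 -259.   120. ] [ 0.  -0.8 -0.2] 9.250448178347138
[ 111  197   51   73 1879] [[146, 197], [142, 201], [144, 214], [133, 219], [126, 205], [111, 218], [133, 269], [161, 242], [152, 211], [143, 207], [145, 203], [148, 205], [144, 200]]
0 [[132.90836941417717, 270.1814031206376], [161.57603009791956, 242.0796325892665], [149.96193160935954, 193.21945256266596], [116.6350204433493, 220.13877348087198]]
5 [[132.90836941417717, 270.1814031206376], [161.57603009791956, 242.0796325892665], [145.4514429466906, 191.82254200526856], [111.9472553898519, 218.41199497120533]]
10 [[132.90836941417717, 270.1814031206376], [161.57603009791956, 242.0796325892665], [141.5603864413292, 190.9405780740087], [107.94022092376048, 217.2529455494504]]
```

The foot stayed put and the plate leans about 5–6°. Continue to the bar.

>>> servo_tool([
  [0, -0.2, 0],
  [0, -0.2, 0],
  [0, -0.2, 0],
  [0, -0.15, 0],
  [0, 0, 0],
  [0, 0, 0],
], gripper=[0.13, 0.15, 0.17, 0.19, 0.19, 0.19], turn=[0, 0, 0, 0, 0, 0])

```text
t: 24.6
tcp_pos: [510.9, -260.5, 120.1]
tcp_rot: [0.633, 0.774, 0.0, 0.0]
ft_force: [0.8, 0.6, 0.9]
opening: 16.2
finger_force: 0.0
```

```bash
python3 pl.py
```

```text
[ 510.9 -260.5  120.1] [0.8 0.6 0.9] 16.23765477078869
[ 108  196   54   74 1982] [[143, 196], [140, 203], [145, 211], [142, 213], [141, 210], [141, 214], [129, 217], [124, 203], [108, 217], [133, 269], [161, 242]]
0 [[132.90836941417717, 270.1814031206376], [161.57603009791956, 242.0796325892665], [149.96193160935954, 193.21945256266596], [116.6350204433493, 220.13877348087198]]
5 [[132.90836941417717, 270.1814031206376], [161.57603009791956, 242.0796325892665], [145.4514429466906, 191.82254200526856], [111.9472553898519, 218.41199497120533]]
10 [[132.90836941417717, 270.1814031206376], [161.57603009791956, 242.0796325892665], [141.5603864413292, 190.9405780740087], [107.94022092376048, 217.2529455494504]]
```

The plate now leans ~9.5°, as computed for contact with the bar. Open wider and withdraw upward.

>>> servo_tool([
  [0, 0, 0],
  [0, 0, 0],
  [0, 0, 0],
  [0, 0, -0.3],
  [0, 0, -0.7],
  [0, 0, -1],
  [0, 0, -2],
  [0, 0, -3],
  [0, 0, -3],
  [0, 0, -3],
  [0, 0, -2],
], gripper=[0.25, 0.32, 0.4, 0.4, 0.4, 0.4, 0.4, 0.4, 0.4, 0.4, 0.4], turn=[0, 0, 0, 0, 0, 0, 0, 0, 0, 0, 0])

```text
t: 25.85
tcp_pos: [511.4, -261.2, 273.3]
tcp_rot: [0.633, 0.774, 0.001, 0.002]
ft_force: [0.4, -0.4, -0.2]
opening: 34.2
finger_force: 0.0
```

>>> servo_tool([
  [0, 1, -2],
  [0, 2, -2],
  [0, 2, -1],
  [0, 1, 0],
  [0, 0, 0],
  [0, 0, 0],
], gripper=[0.4, 0.4, 0.4, 0.4, 0.4, 0.4], turn=[0, 0, 0, 0, 0, 0])

```text
t: 26.45
tcp_pos: [568.4, -248.8, 319.3]
tcp_rot: [0.633, 0.774, -0.001, -0.001]
ft_force: [0.3, 1.0, -0.7]
opening: 33.9
finger_force: 0.0
```

```bash
python3 pl.py; python3 - <<'E'
from h import *
s,d,w,t=pickle.load(open("c8.pkl","rb"))
m=cv2.inRange(cv2.cvtColor(d["img"],cv2.COLOR_RGB2HSV),(5,90,60),(32,255,255));n,l,st,ce=cv2.connectedComponentsWithStats(m)
for i in range(1,n):
  if st[i,4]>200: print(ce[i].round(1),st[i])
E
```

```text
[ 568.4 -248.8  319.3] [ 0.3  1.  -0.7] 33.87890888822974
[ 108  191   54   79 2315] [[142, 191], [108, 217], [133, 269], [161, 242]]
0 [[132.90836941417717, 270.1814031206376], [161.57603009791956, 242.0796325892665], [149.96193160935954, 193.21945256266596], [116.6350204433493, 220.13877348087198]]
5 [[132.90836941417717, 270.1814031206376], [161.57603009791956, 242.0796325892665], [145.4514429466906, 191.82254200526856], [111.9472553898519, 218.41199497120533]]
10 [[132.90836941417717, 270.1814031206376], [161.57603009791956, 242.0796325892665], [141.5603864413292, 190.9405780740087], [107.94022092376048, 217.2529455494504]]
[417.5  73.7] [  280     0   232   248 20764]
[359.7 121. ] [319 106  86  32 665]
[460.  136.1] [432 126  47  24 444]
[309.3 149.8] [ 288  131   44   40 1054]
[135.6 229.2] [ 108  191   54   79 2352]
[233.9 206.5] [209 190  49  28 510]
[360.3 234.7] [ 343  208   38   50 1033]
[298.4 225.1] [282 210  33  30 725]
[271.7 350. ] [ 244  322   56   56 1105]
```

The plate's four corners match the predicted lean against the bar to within about a pixel. The bush hasn't moved, the tin is on the mat, and the arm is clear.

```bash
python3 -c "
from station import *
print(close_job())"
```

```text
the job is handed in; nothing more can be done
None
```

I handed the job in at about 26.5 s on the robot's clock: the tin stands on the cork mat, and the tallest plate stands on its 80 mm edge on the scale's pan, leaning about 9.5° against the middle of the wire rest and released; the three short plates are still in the rack and the bush has not moved.

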